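Hang the portafilter in the coffee grinder's holder

ROBOT

A 7-joint arm with a two-finger parallel gripper is mounted at the origin on the work surface; the furniture and walls round the work are solid. World frame = base frame: x ahead of the robot, y to its left, z up, the work surface at z = 0. Lengths are in m, angles in rad, forces in N, time in s.
With the tool pointing down it reaches from about 0.425 to 0.925 m from the base axis. Payload 6.8 kg.
Tool frame: the origin (TCP) lies midway between the tips of the shut fingers; the grasp point (between the pads) lies 19 mm behind it; z points along the fingers, y is the line along which they close (so a half turn about z gives the same grasp; the last joint's range is limited). The gripper opens to 85 mm and grips with 20 to 120 N. Pads are 22 mm wide; open, the fingers measure 114 mm over their backs; the gripper's body (76 mm by 85 mm) begins 54 mm behind the grasp point. The pads swing forward as they close: fully open they stand 13 mm farther back than shut.
Start: joints at [1.191, 0.477, 0.022, 1.555, -0.011, 1.109, -0.083], TCP at [0.181, -0.65, 0.231] pointing down, gripper open.
Joint ranges: [-2.96, 2.96], [-0.34, 2.1], [-1.41, 1.46], [0.24, 2.44], [-1.37, 4.51], [0.17, 1.92], [-2.96, 2.96]. Speed limits (rad/s): [2.39, 2.39, 3.14, 3.14, 3.14, 3.14, 3.14].

INTERFACE

Orientations are given as [roll, pitch, yaw] about the fixed x, y, z axes, in that order (R = Rz(yaw) Ry(pitch) Rx(roll)).
In Python, from bench import manip, kinematics, get_state, eyes, workorder gives the robot as it stands. The module is installed in compiled form; this text tells all that it offers. Calls block until the motion is done:
- manip.move_to(position, orientation): joint-space move of the TCP to a pose.
- manip.servo_line(position, speed=0.15, orientation=None, force_limit=None): straight line of the TCP; orientation=None keeps the orientation; speed is the mean speed in m/s. With force_limit (N) it stops when the force on the tool has changed by that much, and returns True; else False.
- manip.move_j(angles): joint-space move.
- manip.command_gripper(opening): finger opening in m; the grip force is fixed at half the most; returns when the fingers have stopped.
- manip.dwell(seconds).
- kinematics.ik(position, orientation): joint angles nearest the present ones, or None.
- get_state(): the state.
- eyes.snapshot(name): name is "scene" or "top" or "wrist"; returns a dict with "img" (384x512x3 uint8, blue, green, red), "range_z" (384x512 float32, m along the optical axis (not along the pixel's ray), 0 where there is no reading), "vertical_fov" (degrees; the focal length in pixels is half the picture's height over the tangent of half this angle, whatever the lens; pixels are square), "cx", "cy" (the principal point, pixels), "xyz" and "orientation" of the camera in the world. Camera axes: x right, y down, z forward; pixel columns grow to the right and rows downward; lengths in m; the calibration is good to about 2 mm. A picture is of the moment at which its call begins.
A pose or a line that the arm cannot do raises manip.Unreachable and nothing moves.
- workorder.sign_off(): hands the job in; it is judged then, once.
The state is a dict: "t": time; "joint_pos": joint angles; "qvel": joint speeds; "tau": joint torques, N m; "tcp_pos": TCP position; "eef_rot": TCP orientation; "ft_force": force on the tool from outside, world axes, zero at the start; "torque": the same for the moment, N m; "opening": finger opening in m; "finger_force": force on a finger pad.
Only numpy, scipy, OpenCV 4.12 (cv2) and the standard library are available. Lean on these libraries where they do the work, as an engineer would, in place of code of your own. Each camera call takes 0.05 s, during which the arm holds its last target. There are 200 camera calls.

TASK

Hang the empty portafilter in the grinder's fork so that it hangs there level and hands-free: set its rim on the two prongs, slide it gently in so that it pushes the sprung hold-down arm up, and go on until it is fully home and the arm has dropped over the rim. Do not force the holder or the arm, and leave the mug and the sugar jar where they stand.

Things in the scene. Friction and masses are not known exactly. Their poses are not given: they have to be found in the camera images.
- portafilter: Empty portafilter, 0.24 to 0.38 kg, standing upright: steel basket 60 mm across and 36 mm high, straight level black handle along its -x axis, 26 mm wide and high, from 60 to 172 mm out, centre line 22 mm above the underside. Origin: centre of the basket's underside, z up. It balances a little in front of the basket's axis, on the handle's side.
- rim (a point): Centre of the portafilter's open mouth (36 mm above its origin, axes alike). The steel rim round it is 72 mm across outside, 54 mm inside and 6 mm thick, so its underside, which rests on the fork, is 30 mm above the portafilter's origin and 8 mm above the handle's centre line.
- grip (a point): Point on the centre line of the portafilter's handle, 100 mm from the basket's axis (portafilter frame -100, 0, 22 mm; axes alike): the place to grip it from above, fingers across the 26 mm width, with a firm grip.
- grinder: Grey espresso grinder, fixed: foot 136 mm wide, tower with its face 62 mm behind the origin, head and chute above the fork (chute's end 200 mm above the worktop, head reaching 11 mm in front of the origin). Origin: on the worktop, under the basket's axis when the portafilter is fully home. z up; +x points into the machine: the portafilter goes in along +x, handle towards -x.
- home (a point): On the grinder, 125 mm over its origin: where the fully home basket's axis meets the prongs' top at its middle setting. Two level prongs, 6 mm thick, 64 mm apart inside, reach 58 mm in front of it, flared tips to 71 mm; at home the basket touches the buffer in the root. The holder (fork with arm) is clamped up to 18 mm higher or lower each time; that is not measured: feel or see it.
- hold_arm (a joint): Sprung hold-down arm of the holder, rad: 0 at rest, grows as its tip rises, stop at 0.30. Two blades reach from the tower over the fork to turned-up tips. A portafilter sliding in on the prongs meets them about 40 mm before home, lifts the arm to about 0.12, and in the last 5 mm small noses drop inside the rim: the arm then reads about 0.07 and bears down with about 4 N.
- blade_tip (a point): On the grinder: the arm's turned-up tips at the holder's middle setting (it does not follow the holder): 10 mm in front of the home axis, their underside only 8.5 mm above the prongs' top. Sliding in under the arm takes about 3 to 8 N. Do not push on holder or arm with more than about 12 N (the contact forces between portafilter and grinder, about 15 N once seated, must add up to under 28 N).
- mug: Red stoneware mug, 85 mm wide and 94 mm high, standing to the right of the grinder; origin at its underside. Leave it alone.
- sugar_jar: Glass jar with a black lid, 70 mm wide and 145 mm high, to the left of the grinder; origin: centre of its underside. Leave it alone.

How it is judged:
By the outcome, as a careful person would: the job done as asked, in the order asked, and still so for the second after the job is handed in, with the robot touching nothing.
It also fails if it takes over 48 s, if anything falls off the work surface, if the arm or the gripper's body presses on something with over 40 N, if the wrist force passes 120 N, or if a joint passes its speed limit or range.

## Working session

There is one attempt and no reset: what is moved stays moved. The work goes in short steps, each a Python script; the robot and the scene stay as the last script left them, time stands still between calls to the robot, and variables do not carry over. Pictures are saved under pics/ and viewed, at most 10 in all, crops included, and the job is handed in when it is done.

```bash
mkdir -p pics
cat > h.py <<'E'
import numpy as np, cv2
from scipy.spatial.transform import Rotation as R
from bench import manip, kinematics, get_state, eyes, workorder
def rot(o):
    o=np.array(o,float)
    if o.shape==(3,3): return o
    return (R.from_euler('xyz',o) if o.size==3 else R.from_quat(o)).as_matrix()
def cloud(s):
    h,w=s['range_z'].shape; f=h/2/np.tan(np.radians(s['vertical_fov'])/2)
    v,u=np.mgrid[:h,:w]; z=s['range_z']
    p=np.stack([(u-s['cx'])/f*z,(v-s['cy'])/f*z,z],-1)
    return p@rot(s['orientation']).T+np.array(s['xyz'])
E
python3 - <<'E'
from h import *
ims=[]
for n in ['scene','top']:
    s=eyes.snapshot(n); print(n,s['xyz'],s['orientation'],s['vertical_fov'],s['cx'],s['cy'])
    np.savez(n+'.npz',**{k:v for k,v in s.items()}); cv2.imwrite(f'pics/{n}.png',s['img'])
st=get_state(); print(st)
E
```

```text
scene [0.2427922  0.81540795 0.95779511] [-2.43435753e+00 -5.64273913e-04 -2.69206474e+00] 47.41477480299103 254.69804524790587 186.22549800239298
top [0.22777459 0.20096871 0.99837626] [-2.79771266 -0.00677545 -1.67469704] 54.28385460594291 252.7967742602486 187.75484323594713
{'t': 0.1, 'joint_pos': array([ 1.19089757,  0.47771751,  0.02239084,  1.55630609, -0.01148896,
        1.10934991, -0.08309642]), 'qvel': array([-0.00015938, -0.00165125,  0.0002642 , -0.00156671, -0.00035554,
       -0.00151899, -0.00100737]), 'tau': array([ 4.71894295e-03, -5.97764003e+01,  1.61399793e+00, -2.81953561e+01,
        1.28327811e-02,  5.07337827e-03, -1.45438797e-06]), 'tcp_pos': array([ 0.18103093, -0.64972645,  0.23044349]), 'eef_rot': array([-3.13994753e+00,  1.51838333e-04,  2.71785079e-01]), 'ft_force': array([-0.31816362,  0.18387463, -1.13306236]), 'torque': array([ 0.00631883,  0.02124452, -0.01016975]), 'finger_force': 0.0, 'opening': 0.0850825591457027}
```

View pics/scene.png

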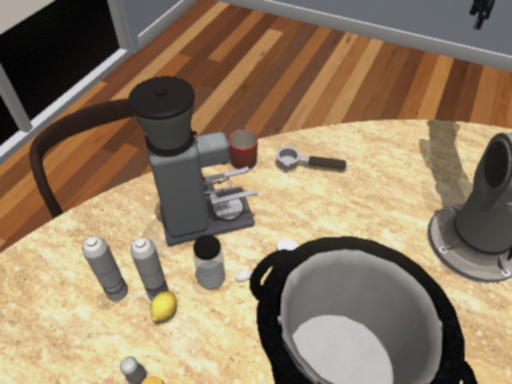

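View pics/top.png

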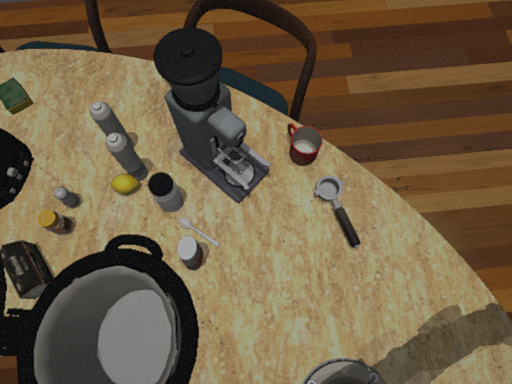

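The scene view shows the grinder at about (190,170), prongs near (230,185), mug (242,150), jar (208,262), and the portafilter with rim at (288,157) and handle to (345,165). In the top view the rim is at (328,188), the handle end at (355,243), the fork at (240,165), the mug at (305,147) and the jar at (163,190).

Run:
```python
from h import *
S={n:dict(np.load(n+'.npz')) for n in ['scene','top']}
P={n:cloud(S[n]) for n in S}
for n,(v,u) in [('top',(188,315)),('top',(243,354)),('top',(165,240)),('top',(147,305)),('top',(178,158)),('scene',(150,288)),('scene',(165,340))]: print(n,u,v,P[n][v,u].round(4))
# portafilter
for n,box in [('top',(170,252,305,365)),('scene',(140,178,270,350))]:
    a,b,c,d=box; p=P[n][a:b,c:d].reshape(-1,3); im=S[n]['img'][a:b,c:d].reshape(-1,3).astype(int)
    m=(p[:,2]>.012)&(p[:,2]<.06); blk=m&(im.max(1)<60)&(p[:,2]>.028); 
    h=p[blk][:,:2]; c0=h.mean(0); (vx,vy,x0,y0)=cv2.fitLine(h.astype(np.float32),cv2.DIST_HUBER,0,.01,.01).ravel()
    r=p[m&(im.max(1)>=75)&(p[:,2]>.028)&(p[:,2]<.045)]
    (cc,rad)=cv2.minEnclosingCircle(r[:,:2].astype(np.float32)); ra=r[:,:2]
    print(n,'handle',blk.sum(),c0,(vx,vy),np.degrees(np.arctan2(vy,vx)),'z',np.median(p[blk][:,2]),'rim',cc,rad,len(r),np.median(r[:,2]))
    t=(h-c0)@[vx,vy]; print(t.min(),t.max())
# ortho map
fig=[]
for n in S:
    p=P[n].reshape(-1,3); im=S[n]['img'].reshape(-1,3); k=(p[:,2]>-.01)&(p[:,2]<.32)&(S[n]['range_z'].ravel()>0)
    p=p[k];im=im[k]; o=np.argsort(p[:,2]);p=p[o];im=im[o]
    g=np.zeros((400,400,3),np.uint8); # 1.25mm/px, x .35..0.85
    for q,cl in zip(p,im):
        i=int((.85-q[0])/.00125/1);j=int((.25-q[1])/.00125)
        if 0<=i<399 and 0<=j<399: g[i:i+2,j:j+2]=cl
    fig.append(g)
cv2.imwrite('pics/ortho.png',np.hstack(fig))
```

```text
top 315 188 [ 0.5647 -0.0186 -0.0019]
top 354 243 [ 0.3916 -0.0869  0.0361]
top 240 165 [0.6469 0.187  0.0211]
top 305 147 [ 0.6903 -0.0076  0.0081]
top 158 178 [0.5787 0.3904 0.1473]
scene 288 150 [ 0.5598 -0.0736  0.0278]
scene 340 165 [ 0.3979 -0.0765  0.034 ]
top handle 315 [ 0.43680874 -0.07857017] (np.float32(0.95708436), np.float32(0.28980953)) 16.846552 z 0.034410991825227555 rim (0.48467427492141724, -0.06386034190654755) 0.10436078906059265 340 0.03580510178857921
-0.050349335930638846 0.13982466484246903<stdin>:9: RuntimeWarning: Mean of empty slice.
  ret = um.true_divide(
Traceback (most recent call last):
cv2.error: OpenCV(4.12.0) /io/opencv/modules/imgproc/src/linefit.cpp:50: error: (-215:Assertion failed) count > 0 in function 'fitLine2D_wods'
```

Run:
```python
from h import *
S={n:dict(np.load(n+'.npz')) for n in ['scene','top']}
P={n:cloud(S[n]) for n in S}
for n,box in [('top',(170,252,305,365)),('scene',(140,178,270,352))]:
    a,b,c,d=box; p=P[n][a:b,c:d].reshape(-1,3); im=S[n]['img'][a:b,c:d].reshape(-1,3).astype(int)
    m=(p[:,2]>.029)&(p[:,2]<.045); p=p[m]; im=im[m]
    e=np.array([.388,-.09]); D=np.hypot(*(p[:,:2]-e).T)
    h=p[(D<.11)][:,:2]; c0=h.mean(0); vx,vy,x0,y0=cv2.fitLine(h.astype(np.float32),cv2.DIST_HUBER,0,.01,.01).ravel()
    if vx<0: vx,vy=-vx,-vy
    d=np.array([vx,vy]); o=np.array([x0,y0]); t=(p[:,:2]-o)@d; w=(p[:,:2]-o)@[-vy,vx]
    print(n,o,np.degrees(np.arctan2(vy,vx)),'t end',np.percentile(t,[0,1,99,100]),'zmed',np.median(p[t<.05][:,2]),'handle w',np.percentile(w[t<.04],[1,99]))
    r=t>np.percentile(t,100)-.075
    print(' rim w',np.percentile(w[r],[1,50,99]),'zmed',np.median(p[r][:,2]),'center by far end', o+d*(np.percentile(t,99.7)-.036), 'by handle end',o+d*(np.percentile(t,.3)+.172))
    q=p[r][:,:2]; cc,rad=cv2.minEnclosingCircle(q.astype(np.float32)); print(' circ',cc,rad)
fig=[]
for n in S:
    p=P[n].reshape(-1,3); im=S[n]['img'].reshape(-1,3); k=(p[:,2]>-.01)&(p[:,2]<.19)&(S[n]['range_z'].ravel()>0)
    p=p[k];im=im[k]; o=np.argsort(p[:,2]);p=p[o];im=im[o]
    g=np.zeros((400,400,3),np.uint8)
    for q,cl in zip(p,im):
        i=int((.85-q[0])/.001);j=int((.38-q[1])/.001)
        if 0<=i<398 and 0<=j<398: g[i:i+3,j:j+3]=cl
    fig.append(g)
cv2.imwrite('pics/ortho.png',np.hstack(fig))
# zoomed scene grinder
g=cv2.resize(S['scene']['img'][120:250,140:290],None,fx=4,fy=4,interpolation=2); cv2.imwrite('pics/gz.png',g)
```

```text
top [ 0.44672707 -0.07622787] 16.29954 t end [-0.06436575 -0.06189476  0.14116093  0.14415193] zmed 0.03443123669612824 handle w [-0.01216005  0.01068898]
 rim w [-0.04318536 -0.00406803  0.03843469] zmed 0.03604797343005928 center by far end [ 0.54899513 -0.04632349] by handle end [ 0.55090717 -0.04576439]
 circ (0.5518152713775635, -0.04743480309844017) 0.04212677851319313
scene [ 0.44840074 -0.07074133] 15.451386 t end [-0.06730376 -0.06386693  0.13685712  0.13939444] zmed 0.034509954962947675 handle w [-0.0155027   0.00976483]
 rim w [-0.04605942 -0.00550306  0.03736369] zmed 0.035843592242919775 center by far end [ 0.54684057 -0.04353147] by handle end [ 0.54943506 -0.04281432]
 circ (0.5492258071899414, -0.04752679541707039) 0.043465591967105865
```

View pics/ortho.png

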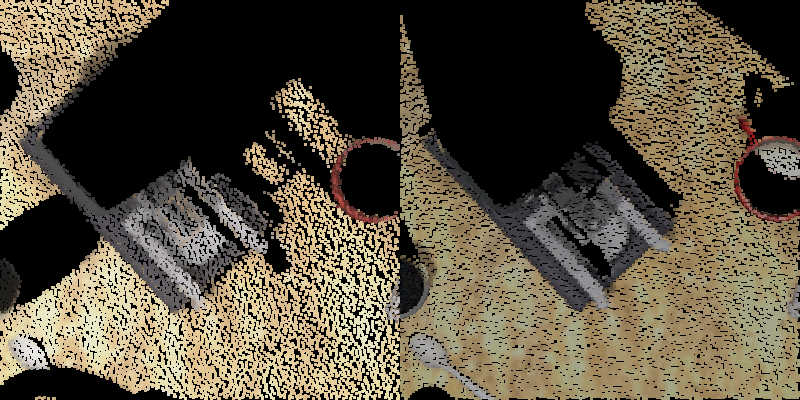

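View pics/gz.png

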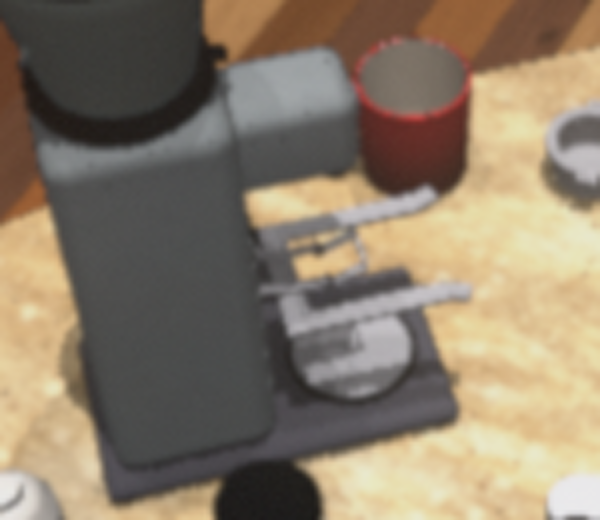

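Ortho map: prongs run from about (130,215) to (200,300) on the left and (210,190) to (265,250) on the right (1 mm/px), so the grinder's yaw is about 40°; tips, foot and blades are clear. The crop shows the fork well above the drip tray with the thin blades between the prongs. Now fitting the prongs.

```bash
cat > fork.py <<'E'
from h import *
def analyse(p,n,yaw0=np.radians(40)):
    p=p.reshape(-1,3); p=p[np.isfinite(p).all(1)]
    d=np.array([np.cos(yaw0),np.sin(yaw0)]); w=np.array([-d[1],d[0]]); tip=np.array([.575,.147])
    a=(p[:,:2]-tip)@d; b=(p[:,:2]-tip)@w
    k=(abs(b)<.07)&(a>-.02)&(a<.10)&(p[:,2]>.095)&(p[:,2]<.155)
    p,a,b=p[k],a[k],b[k]; print(n,len(p)); out=[]
    for s in (1,-1):
        k=(s*b>.02)&(a<.045)&(a>.005); z=np.percentile(p[k][:,2],90); k2=k&(abs(p[:,2]-z)<.006)
        vx,vy,x0,y0=cv2.fitLine(p[k2][:,:2].astype(np.float32),cv2.DIST_HUBER,0,.01,.01).ravel()
        sd=s*b>.02
        print(' side',s,k2.sum(),'zhist',np.histogram(p[k][:,2],bins=np.arange(.1,.156,.004))[0],'z90',z,'zmed top',np.median(p[k2][:,2]),'yaw',np.degrees(np.arctan(vy/vx)),'b med',np.median(b[k2]),np.percentile(b[k2],[3,97]),'a tip',np.percentile(a[sd],[0,.5,1,3]))
if __name__=='__main__':
    for n in ['scene','top']:
        S=dict(np.load(n+'.npz')); P=cloud(S); analyse(P,n)
        p=P.reshape(-1,3); 
        k=(p[:,2]>.01)&(p[:,2]<.04)&(p[:,0]>.5)&(p[:,0]<.80)&(p[:,1]>.08)&(p[:,1]<.40); q=p[k][:,:2]
        print(' foot z',np.median(p[k][:,2]),cv2.minAreaRect((q*1000).astype(np.float32)))
        k=(p[:,2]>.06)&(p[:,2]<.17)&(p[:,0]>.6)&(p[:,0]<.80)&(p[:,1]>.2)&(p[:,1]<.40); q=p[k][:,:2]
        print(' tower',k.sum(),cv2.minAreaRect((q*1000).astype(np.float32)))
E
python3 fork.py
```

```text
scene 525
 side 1 74 zhist [ 0 11 42 30  0  0  0  0  0  0  0  0  0] z90 0.11353180894876755 zmed top 0.11139505868170324 yaw 39.04043 b med 0.04278337115968381 [0.0351808  0.05009864] a tip [-0.00473745 -0.00406859 -0.00271559 -0.00041272]
 side -1 72 zhist [ 0  7 44 23  0  0  0  0  0  0  0  0  0] z90 0.11337575896845117 zmed top 0.11096566401179087 yaw 51.990765 b med -0.03499571764551367 [-0.04475333 -0.02805255] a tip [-0.00145032 -0.00104869  0.00033095  0.00285771]
 foot z 0.019222552407065385 ((618.4603271484375, 288.3741149902344), (236.47352600097656, 280.2042236328125), 42.884178161621094)
 tower 1594 ((656.1307373046875, 272.7072448730469), (167.16030883789062, 85.36754608154297), 73.93875885009766)
top 528
 side 1 82 zhist [ 0  0 58 23  1  0  0  0  0  0  0  0  0] z90 0.11348195475024656 zmed top 0.11143910406992524 yaw 41.65714 b med 0.04003637052467364 [0.03292386 0.04638359] a tip [-0.00606424 -0.00477415 -0.00438259 -0.00166173]
 side -1 81 zhist [ 0  8 52 21  0  0  0  0  0  0  0  0  0] z90 0.11253837203150885 zmed top 0.11091147403570012 yaw 44.563206 b med -0.03855162786260724 [-0.04558762 -0.0313564 ] a tip [-0.00280775 -0.00085995 -0.00024997  0.00164812]
 foot z 0.019428975031243412 ((606.7655639648438, 250.57821655273438), (284.7133483886719, 213.49508666992188), 85.54161834716797)
 tower 925 ((666.6643676757812, 267.1328430175781), (174.42286682128906, 63.230220794677734), 53.97309112548828)
```

Run:
```python
from h import *
y=np.radians(16)
for pos,yy in [((.453,-.073,.003),y),((.553,.117,.12),np.radians(42.5)),((.50,.07,.38),np.radians(42.5))]:
    for o in (0,np.pi,-np.pi): print(pos,o,kinematics.ik(pos,[np.pi,0,yy+o]))
manip.move_to([.453,-.073,.22],[np.pi,0,y])
s=eyes.snapshot('wrist'); np.savez('w1.npz',**s); print(s['xyz'],s['orientation'],get_state()['t'])
st=get_state(); print(st['tcp_pos'],st['eef_rot'])
manip.move_to([.47,.05,.33],[np.pi,0,np.radians(42.5)])
s2=eyes.snapshot('wrist'); np.savez('w2.npz',**s2); print(s2['xyz'],s2['orientation'],get_state()['t'])
cv2.imwrite('pics/w.png',np.hstack([cv2.resize(x['img'],(400,300),interpolation=cv2.INTER_AREA) for x in (s,s2)]))
```

```text
(0.453, -0.073, 0.003) 0 [ 0.22349629  0.51371124 -0.23988586  2.20357143  0.27113506  0.45108217
 -1.52307905]
(0.453, -0.073, 0.003) 3.141592653589793 [ 0.81739731  0.73995636 -0.99560424  2.16732417  0.9496292   0.76942245
  1.02987387]
(0.453, -0.073, 0.003) -3.141592653589793 [ 0.81739731  0.73995636 -0.99560424  2.16732417  0.9496292   0.76942245
  1.02987387]
(0.553, 0.117, 0.12) 0 [ 0.28415411  0.55477591 -0.79101201  1.87971956  0.49300038  0.91312646
 -1.5722372 ]
(0.553, 0.117, 0.12) 3.141592653589793 [ 0.52168654  0.75187467 -1.18761621  1.8662026   0.79259124  1.09624438
  1.33366947]
(0.553, 0.117, 0.12) -3.141592653589793 [ 0.52168654  0.75187467 -1.18761621  1.8662026   0.79259124  1.09624438
  1.33366947]
(0.5, 0.07, 0.38) 0 [ 0.4936531   0.16034444 -0.84432352  1.70300194  0.12310514  1.33331503
 -1.2023867 ]
(0.5, 0.07, 0.38) 3.141592653589793 [ 0.75279282  0.24777705 -1.18867061  1.69174988  0.23478791  1.36151416
  1.83788047]
(0.5, 0.07, 0.38) -3.141592653589793 [ 0.75279282  0.24777705 -1.18867061  1.69174988  0.23478791  1.36151416
  1.83788047]
[ 0.51667165 -0.05550176  0.36315029] [ 2.87809173e+00  2.03253075e-04 -1.29368113e+00] 2.425
[ 0.4530865  -0.07384596  0.21994097] [3.14159231e+00 6.35708583e-05 2.77646379e-01]
[0.51872363 0.09298847 0.47182805] [ 2.87624607e+00  6.27496481e-04 -8.32973602e-01] 3.175
```

View pics/w.png

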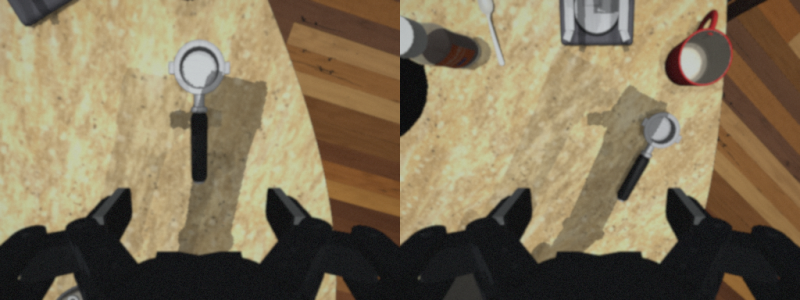

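The left picture shows the portafilter squarely ahead, rim (198,68), handle from (198,112) to (198,182), with ears on the rim. In the right one the fork is cut by the top edge at (597,20), so I go nearer.

Run:
```python
from h import *
manip.move_to([.535,.11,.33],[np.pi,0,np.radians(42.5)])
s=eyes.snapshot('wrist'); np.savez('w3.npz',**s); print(s['xyz'],s['orientation'],get_state()['t'])
cv2.imwrite('pics/w3.png',cv2.resize(s['img'][:260],None,fx=1.5,fy=1.5))
from fork import analyse
analyse(cloud(s),'w3',np.radians(42.5))
# portafilter from w1 (planes at known height)
s=dict(np.load('w1.npz')); P=cloud(s); p=P.reshape(-1,3)
k=(p[:,2]>.03)&(p[:,2]<.042)&(p[:,0]<.62)&(p[:,0]>.36)&(abs(p[:,1]+.06)<.08)
p=p[k]
h=p[p[:,0]<.485][:,:2]; rect=cv2.minAreaRect((h*1000).astype(np.float32)); print('handle rect',rect)
vx,vy,x0,y0=cv2.fitLine(h.astype(np.float32),cv2.DIST_HUBER,0,.01,.01).ravel(); print('yaw',np.degrees(np.arctan2(vy,vx)),x0,y0)
d=np.array([vx,vy]);t=(p[:,:2]-[x0,y0])@d; print('center by ends',np.array([x0,y0])+d*(t.max()-.036),np.array([x0,y0])+d*(t.min()+.172))
g=cv2.medianBlur(cv2.cvtColor(s['img'],cv2.COLOR_BGR2GRAY),3)
print(cv2.HoughCircles(g,cv2.HOUGH_GRADIENT,1,100,param1=120,param2=20,minRadius=15,maxRadius=60))
```

```text
[0.584315   0.1536091  0.47077293] [ 2.87508904e+00  2.75861062e-03 -8.31212341e-01] 3.6667
w3 2270
 side 1 411 zhist [  0   5 342  64   0   0   0   0   0   0   0   0   0] z90 0.11223068230694994 zmed top 0.1110980794562722 yaw 39.74748 b med 0.0401304793127229 [0.03343525 0.04705226] a tip [-0.00295838 -0.0017203  -0.00051936  0.00187535]
 side -1 404 zhist [  0   5 328  71   0   0   0   0   0   0   0   0   0] z90 0.11221728784848045 zmed top 0.11123685602890213 yaw 43.450848 b med -0.037563553413550166 [-0.04418535 -0.03112837] a tip [-0.00314936 -0.00187394 -0.0006802   0.00169024]
handle rect ((435.5291442871094, -79.43175506591797), (106.82215118408203, 23.80828857421875), 15.397838592529297)
yaw 16.352392 0.43819413 -0.07861557
center by ends [ 0.55003009 -0.0458014 ] [ 0.549389   -0.04598951]
[[[254.5  84.5  25.7]]]
```

View pics/w3.png

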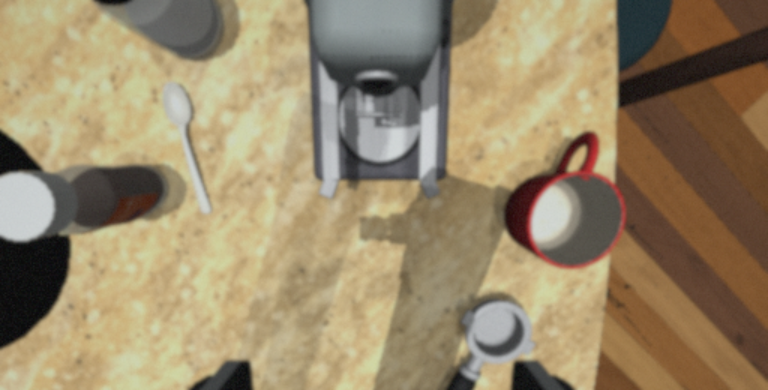

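Prong tips appear at (328,188) and (430,188), level in the picture, so 42.5° yaw is very nearly right; fork is clear, prong top about z=0.111. Now grip and carry to the front of the fork.

Run:
```python
from h import *
y=np.radians(16.3); o=[np.pi,0,y]
manip.move_to([.4537,-.0740,.10],o)
print(manip.servo_line([.4537,-.0740,.003],speed=.1,force_limit=15))
f0=get_state(); print(f0['tcp_pos'],f0['ft_force'])
manip.command_gripper(0.0)
st=get_state(); print(st['opening'],st['finger_force'],st['t'])
manip.servo_line([.4537,-.0740,.13],speed=.15)
st=get_state(); print(st['ft_force'],st['torque'],st['opening'])
yg=np.radians(42.3); d=np.array([np.cos(yg),np.sin(yg)]); home=np.array([.6250,.1946])
q=home-d*(.110+.1)
manip.move_to([*q,.12],[np.pi,0,yg])
s=eyes.snapshot('wrist'); np.savez('w4.npz',**s)
st=get_state(); print(st['t'],st['tcp_pos'],st['eef_rot'],st['ft_force'],st['torque'])
cv2.imwrite('pics/w4.png',s['img'])
```

```text
False
[ 0.45414369 -0.07400227  0.0034491 ] [-0.20897898  0.71525682 -1.01987393]
0.02488649604693341 63.100279569625854 6.525
[-0.71435266  0.63419859 -3.08253777] [-0.06452187  0.29231492 -0.02162807] 0.025371288657472516
8.15 [0.46907321 0.05304887 0.11916802] [-3.14064104e+00  1.66797871e-03  7.38571280e-01] [-0.13327906 -0.42246559 -2.73705455] [-0.21976802  0.14288988 -0.06209484]
```

View pics/w4.png

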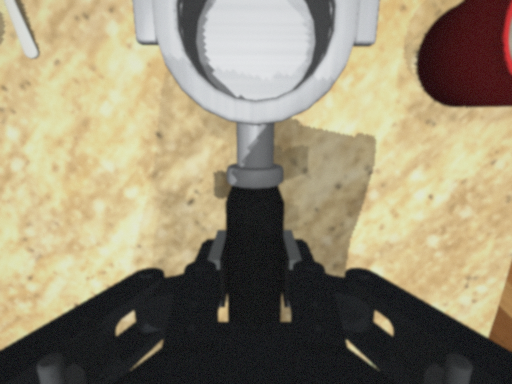

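The wrist view shows the portafilter held squarely: rim centre about (257,40), handle centre column 255; the fork is out of view. I'll measure the held rim and view it with the other cameras too.

Run:
```python
from h import *
yg=np.radians(42.3); d=np.array([np.cos(yg),np.sin(yg)]); w=np.array([-d[1],d[0]]); home=np.array([.6250,.1946])
T={n:eyes.snapshot(n) for n in ['scene','top']}; T['w4']=dict(np.load('w4.npz'))
zz=.119+.019+.014
for n,s in T.items():
    np.savez(n+'b.npz',**s)
    p=cloud(s).reshape(-1,3); a=(p[:,:2]-home)@d; b=(p[:,:2]-home)@w
    k=(abs(p[:,2]-zz)<.012)&(a>-.16)&(a<-.06)&(abs(b)<.06); 
    P,A,B=p[k],a[k],b[k]
    print(n,k.sum(), 'a',np.percentile(A,[1,99]),'b',np.percentile(B,[1,99]))
    M=np.c_[A+.11,B,np.ones(len(A))]; 
    c=np.median(P[:,2]); i=abs(P[:,2]-c)<.006
    for _ in range(4):
        x=np.linalg.lstsq(M[i],P[i,2],rcond=None)[0]; i=abs(P[:,2]-M@x)<.0025
    print('  plane slope a,b,z',x,i.sum(),'a',np.percentile(A[i],[.5,99.5]),'b',np.percentile(B[i],[.5,99.5]))
    far=i&(abs(B)<.03); 
    # circle fit on outer far edge by angle bins
    ang=np.arctan2(B[i],A[i]+.11); rr=np.hypot(B[i],A[i]+.11); E=[]
    for t in np.arange(-np.pi,np.pi,.15):
        j=(abs(ang-t)<.075)&(rr<.045)
        if j.sum()>4 and abs(abs(t)-1.57)>.35 and abs(t)<2.7: r=np.percentile(rr[j],97); E.append([r*np.cos(t),r*np.sin(t)])
    E=np.array(E)
    if len(E)>4:
        x=np.linalg.lstsq(np.c_[2*E,np.ones(len(E))],(E**2).sum(1),rcond=None)[0]; print('  circ off',x[:2],np.sqrt(x[2]+x[0]**2+x[1]**2))
    # fork
    k=(a>-.085)&(a<-.02)&(abs(b)<.06)&(p[:,2]>.1)&(p[:,2]<.118)
    for sgn in (1,-1):
        j=k&(sgn*b>.02)&(a>-.055)
        if j.sum()>10: print('  prong',sgn,j.sum(),'b',np.percentile(b[j],[3,50,97]),'slope',np.polyfit(a[j],b[j],1)[0],'tip',np.percentile(a[k&(sgn*b>.02)],[.5,2]),'z',np.median(p[j][:,2]))
im=np.hstack([cv2.resize(T['top']['img'][80:290,150:360],(400,400)),cv2.resize(T['scene']['img'][90:250,140:300],(400,400))]); cv2.imwrite('pics/b.png',im)
```

```text
scene 346 a [-0.15831457 -0.07591716] b [-0.04010904  0.04169393]
  plane slope a,b,z [0.02538986 0.0021795  0.1510463 ] 220 a [-0.15473802 -0.07565626] b [-0.0417412   0.04242948]
  circ off [-0.00047559  0.00072251] 0.035107915674699446
  prong 1 73 b [0.03292167 0.04108886 0.04677504] slope -0.030535556098776395 tip [-0.071605   -0.07039766] z 0.1110632377223717
  prong -1 67 b [-0.04517796 -0.03727668 -0.0308106 ] slope -0.009647124426089549 tip [-0.07132306 -0.0696987 ] z 0.11102453919325717
top 386 a [-0.15814628 -0.07744722] b [-0.04334403  0.03829374]
  plane slope a,b,z [ 0.00428414 -0.00784043  0.15150782] 279 a [-0.14593744 -0.07591928] b [-0.04416685  0.03837158]
  circ off [-0.00071878 -0.00261135] 0.03448182350506561
  prong 1 74 b [0.03027037 0.03724709 0.0437206 ] slope 0.012061135782977482 tip [-0.07233099 -0.07133432] z 0.11136591900173415
  prong -1 72 b [-0.04718257 -0.04059363 -0.03389464] slope 0.03097739716882026 tip [-0.07261182 -0.071137  ] z 0.11123557024544184
w4 11889 a [-0.15857562 -0.10396546] b [-0.04010868  0.04218034]
  plane slope a,b,z [-0.01553564  0.00172294  0.151221  ] 9746 a [-0.14429476 -0.10414591] b [-0.0407407   0.04268577]
  circ off [0.00022936 0.00100159] 0.03499270883710265
```

View pics/b.png

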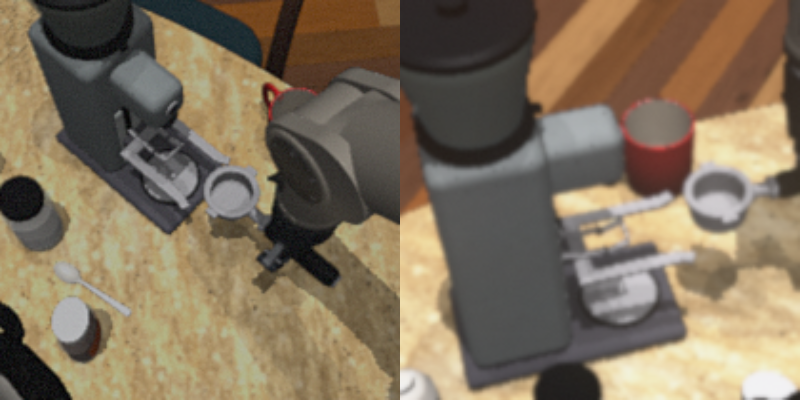

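Top view: rim at (232,190) lined up ahead of prong tips at (185,205) and (225,165); the scene view agrees. Both cameras say the rim should shift 1 mm to the left (+b). Advance over the prongs and set down.

```bash
cat >> h.py <<'E'
yg=np.radians(42.3); d=np.array([np.cos(yg),np.sin(yg)]); w=np.array([-d[1],d[0]]); home=np.array([.6250,.1946])+.001*w
OG=[np.pi,0,yg]
def at(s,z): return [*(home+d*(s-.1)),z]
def rep(m=''):
    st=get_state(); v=st['tcp_pos']; f=st['ft_force']
    print(m,'t',round(st['t'],2),'s %.4f b %.4f z %.4f'%((v[:2]-home)@d+.1,(v[:2]-home)@w,v[2]),'F a,b,z',round(f[:2]@d,2),round(f[:2]@w,2),round(f[2],2),'open',round(st['opening'],4),'rot',np.round(st['eef_rot'],4)); return st
E
python3 - <<'E'
from h import *
manip.servo_line(at(-.110,.097),speed=.08,orientation=OG); manip.dwell(.3); rep('pre')
print(manip.servo_line(at(-.052,.097),speed=.04,force_limit=4)); manip.dwell(.3); rep('over')
T={n:eyes.snapshot(n) for n in ['scene','top']}
for n,s in T.items():
    p=cloud(s).reshape(-1,3); a=(p[:,:2]-home)@d; b=(p[:,:2]-home)@w
    i=(a>-.095)&(a<-.005)&(abs(p[:,2]-.1295)<.004)&(abs(b)<.05)
    print(n,i.sum(),'rim z',np.median(p[i][:,2]),'b ears',np.percentile(b[i],[1,99]).mean())
if True:
    print('touch',manip.servo_line(at(-.052,.081),speed=.008,force_limit=2.5)); rep('down')
E
```

```text
pre t 8.99 s -0.1098 b -0.0002 z 0.0973 F a,b,z 0.34 -0.44 -2.26 open 0.0252 rot [ 3.1411e+00 -5.0000e-04  7.3820e-01]
False
over t 10.89 s -0.0521 b -0.0000 z 0.0970 F a,b,z 0.17 -0.56 -3.04 open 0.025 rot [3.1416e+00 1.0000e-04 7.3820e-01]
scene 265 rim z 0.1294608447017812 b ears 0.0003216065154383954
top 316 rim z 0.1291835155122028 b ears -0.0029349201886343136
touch True
down t 12.45 s -0.0519 b 0.0000 z 0.0838 F a,b,z 0.37 -0.25 1.93 open 0.0251 rot [-3.1414e+00 -2.0000e-04  7.3820e-01]
```

Run:
```python
from h import *
manip.servo_line(at(-.052,.0843),speed=.01,orientation=OG); rep('relax')
for s in (-.044,-.036,-.030,-.024,-.018):
    r=manip.servo_line(at(s,.0843),speed=.015,force_limit=7); rep(f'{s} {r}')
    if r: break
```

```text
relax t 12.8 s -0.0520 b 0.0000 z 0.0842 F a,b,z 0.56 0.08 -0.66 open 0.0251 rot [-3.1415  0.      0.7383]
-0.044 False t 13.48 s -0.0436 b 0.0001 z 0.0843 F a,b,z 0.71 0.83 -1.19 open 0.0251 rot [-3.1415e+00 -7.0000e-04  7.3850e-01]
-0.036 False t 14.17 s -0.0367 b -0.0000 z 0.0841 F a,b,z -5.75 0.94 1.51 open 0.0254 rot [-3.1415e+00  1.3000e-03  7.3810e-01]
-0.03 False t 14.72 s -0.0307 b -0.0001 z 0.0841 F a,b,z -5.28 0.65 2.2 open 0.0255 rot [-3.1415e+00  1.3000e-03  7.3790e-01]
-0.024 False t 15.27 s -0.0254 b -0.0002 z 0.0841 F a,b,z -6.98 -0.86 3.74 open 0.0251 rot [3.1415e+00 2.6000e-03 7.3760e-01]
-0.018 True t 15.57 s -0.0240 b -0.0002 z 0.0839 F a,b,z -2.77 -0.42 7.85 open 0.0256 rot [3.1416 0.0059 0.7373]
```

Run:
```python
from h import *
for z in (.0843,.0847,.0851):
    manip.servo_line(at(-.024,z),speed=.01,orientation=OG); manip.dwell(.15); st=rep(f'z{z}'); print(st['torque'][:2]@d,st['torque'][:2]@w)
    if st['ft_force'][2]<-.5: break
s=eyes.snapshot('scene'); cv2.imwrite('pics/c.png',cv2.resize(s['img'][120:250,140:310],None,fx=4,fy=4,interpolation=2))
```

```text
z0.0843 t 16.15 s -0.0239 b -0.0002 z 0.0843 F a,b,z -2.19 -0.46 -0.08 open 0.0249 rot [ 3.1415e+00 -1.0000e-04  7.3800e-01]
-0.27144394277399125 0.4181338910505199
z0.0847 t 16.55 s -0.0240 b -0.0001 z 0.0846 F a,b,z 0.04 -1.05 -1.29 open 0.0255 rot [-3.1415 -0.      0.7381]
-0.37533315837554954 0.3698310129423071
```

View pics/c.png

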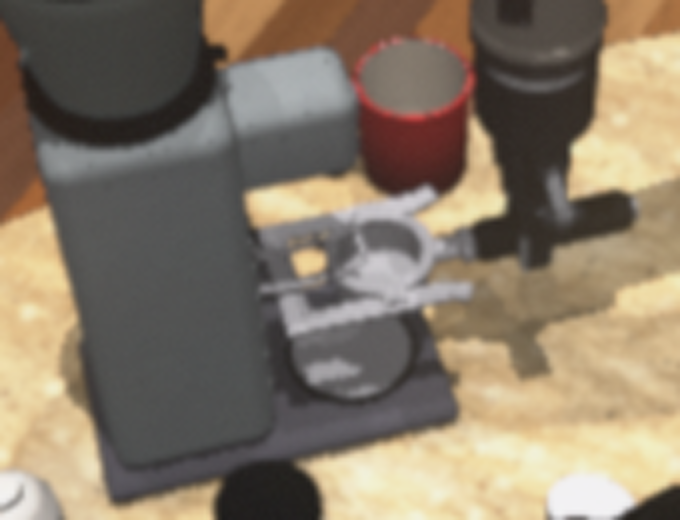

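The rim sits level between the prongs at (385,250), the blades already over its front edge at (360,250). Continue in small steps, keeping the vertical load relaxed.

Run:
```python
from h import *
z=.0847
for s in (-.020,-.016,-.012,-.009,-.006):
    r=manip.servo_line(at(s,z),speed=.015,force_limit=8); st=rep(f'{s} {r} z{z:.4f}')
    if r: break
    if st['ft_force'][2]>2.5: z+=.0003
    if st['ft_force'][2]<-3: z-=.0003
```

```text
-0.02 True z0.0847 t 16.84 s -0.0239 b -0.0001 z 0.0841 F a,b,z -0.17 0.06 5.36 open 0.0254 rot [-3.1412  0.0043  0.7375]
```

Run:
```python
from h import *
manip.servo_line(at(-.024,.0848),speed=.01,orientation=OG); manip.dwell(.2); rep('relax')
for s in (-.018,-.012):
    r=manip.servo_line(at(s,.0848),speed=.006,orientation=OG,force_limit=9); st=rep(f'{s} {r}'); print(st['qvel'].round(4), st['torque'][:2]@w)
    if r: manip.dwell(.3); rep('settled'); break
```

```text
relax t 17.43 s -0.0243 b 0.0000 z 0.0846 F a,b,z -0.3 -0.73 -1.62 open 0.0251 rot [-3.1414e+00  5.0000e-04  7.3820e-01]
-0.018 True t 17.96 s -0.0241 b -0.0000 z 0.0842 F a,b,z 0.4 0.51 3.89 open 0.025 rot [-3.1412  0.0046  0.7377]
[ 0.0009 -0.0004 -0.001   0.0013  0.0002 -0.004   0.0022] -0.2700285909994451
settled t 18.26 s -0.0241 b 0.0000 z 0.0840 F a,b,z 0.7 1.06 5.33 open 0.0256 rot [-3.141   0.0045  0.7377]
```

Run:
```python
from h import *
st=get_state(); print(st['joint_pos'].round(4), st['tau'].round(2))
for s in (-.024,-.018,0): print(s,np.round(kinematics.ik(at(s,.0848),OG),4))
manip.servo_line(at(-.025,.0848),speed=.01,orientation=OG); manip.dwell(.2); st=rep('relax'); print(st['joint_pos'].round(4),st['tau'].round(2))
a=eyes.snapshot('scene'); b=eyes.snapshot('top')
np.savez('d.npz',a=a['img'],b=b['img'])
im=np.hstack([cv2.resize(x,(400,390)) for x in (a['img'][0:260,100:367],b['img'][10:270,120:387])]); cv2.imwrite('pics/e.png',im)
```

```text
[ 0.1357  0.523  -0.5824  1.9571  0.402   0.7819 -1.5103] [  0.61 -47.6   -5.47 -17.55   0.1    0.88  -0.  ]
-0.024 [ 0.138   0.5203 -0.5838  1.9595  0.4013  0.7775 -1.5086]
-0.018 [ 0.1302  0.5271 -0.5823  1.9475  0.4029  0.7833 -1.5129]
0 [ 0.1075  0.5477 -0.578   1.9109  0.4074  0.801  -1.5249]
relax t 18.78 s -0.0256 b 0.0001 z 0.0845 F a,b,z 0.73 -1.4 -1.05 open 0.025 rot [-3.1412e+00  1.1000e-03  7.3820e-01]
[ 0.1393  0.5194 -0.5838  1.962   0.401   0.7769 -1.5079] [-8.000e-02 -5.082e+01 -6.970e+00 -2.048e+01 -1.000e-02 -9.000e-02
  3.000e-02]
```

View pics/e.png

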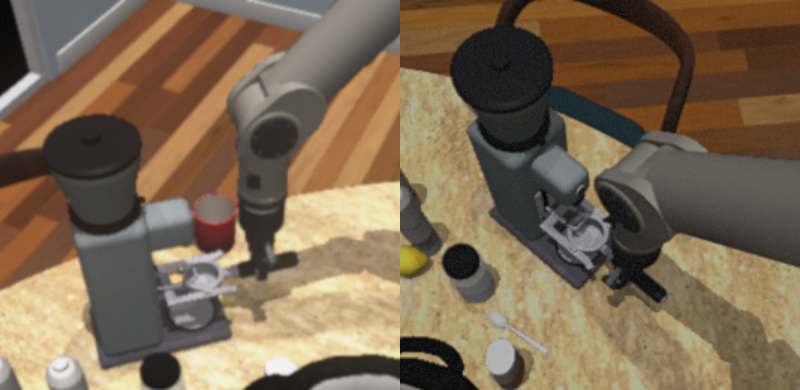

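The wrist housing (top view, (600,190)) is right against the grinder's head (585,180), which explains the block without any force at the tool. The basket now stands safely on both prongs, so I'll check that clearance and regrip 40 mm farther out on the handle.

Run:
```python
from h import *
p=cloud(eyes.snapshot('scene')).reshape(-1,3); a=(p[:,:2]-home)@d; b=(p[:,:2]-home)@w
for z in np.arange(.2,.42,.03):
    k=(abs(p[:,2]-z)<.015)&(abs(b)<.08)&(a>-.25)&(a<.1); h=np.histogram(a[k],bins=np.arange(-.2,.11,.02))[0]; print(round(z,2),h)
manip.command_gripper(.05); rep('open'); 
def g(s,off,z): return [*(home+d*(s-off)),z]
manip.servo_line(g(-.025,.141,.0845),speed=.06,orientation=OG); manip.dwell(.2); rep('back')
def rimpose():
    for n in ('scene','top'):
        p=cloud(eyes.snapshot(n)).reshape(-1,3); a=(p[:,:2]-home)@d; b=(p[:,:2]-home)@w
        for nm,k in (('rim',(a>-.075)&(a<-.035)&(abs(p[:,2]-.117)<.006)&(abs(b)<.03)),('handle',(a<-.10)&(a>-.21)&(abs(p[:,2]-.116)<.007)&(abs(b)<.02))):
            if k.sum()>5: print(n,nm,k.sum(),np.median(p[k][:,2]),np.polyfit(a[k],p[k,2],1)[0] if k.sum()>20 else '',np.percentile(a[k],[1,99]),np.median(b[k]))
rimpose()
```

```text
0.2 [ 0  0  4 77 66  1  0  0  0  4  4  0  2 67 75]
0.23 [ 0  0 37 72 89 79  0  0  0 27 55 58 53 72 83]
0.26 [ 0  1 39 68 83 73  0  0  0 59 95 97 96 75 87]
0.29 [  0   0  59  78 101 115   0   0   0  40 132 129 134 156 134]
0.32 [  0   0  50  89  89 104   0   0   0   0   0   0  10  96 115]
0.35 [  0   0  37  79 105 100   0   0   0   0   0   0   0  36  79]
0.38 [ 0  4 43 77 81 92  0  0  0  0  0  0  1 58 87]
0.41 [ 12  87  99 120 113 212  33   0   0   0   0   0  70 171 190]
open t 19.29 s -0.0249 b -0.0000 z 0.0849 F a,b,z 0.34 0.32 0.73 open 0.0503 rot [ 3.1415e+00 -2.0000e-04  7.3830e-01]
back t 20.32 s -0.0656 b 0.0001 z 0.0845 F a,b,z 0.05 0.18 0.14 open 0.0501 rot [-3.1415e+00 -4.0000e-04  7.3860e-01]
scene rim 92 0.11728366061302081 0.08089127685770103 [-0.07361701 -0.03563711] -0.0008165500104986109
scene handle 191 0.11600548244502418 -0.012907428984146986 [-0.17067811 -0.10062557] 0.005272828088343024
top rim 116 0.11680299976905423 0.12290531971606741 [-0.07139311 -0.03561166] 0.001299390916536009
top handle 188 0.11556427449033485 0.014932502639340671 [-0.19782555 -0.10021018] 0.002372843234885195
```

The measured clearance to the head is 60 mm, so my collision reading was wrong; the block is the second ramp (the noses) plus the wrist pitching nose-down about 0.005 rad under the push. I'll regrip, compensate the pitch, and watch the loads.

```bash
cat >> h.py <<'E'
def g(s,off,z): return [*(home+d*(s-off)),z]
def OP(p): return (R.from_euler('z',yg)*R.from_euler('y',p)*R.from_euler('x',np.pi)).as_euler('xyz')
E
python3 - <<'E'
from h import *
manip.servo_line(g(-.025,.115,.0845),speed=.06,orientation=OG); manip.dwell(.15)
manip.command_gripper(0.0); rep('closed (s+.015)')
z=.0848; p=-.002
for s in (-.022,-.019,-.016,-.013):
    r=manip.servo_line(g(s,.115,z),speed=.008,orientation=OP(p),force_limit=11); st=rep(f'{s} {r} {z:.4f} {p}'); print('  T w',round(st['torque'][:2]@w,3))
    if r: break
    if st['ft_force'][2]>2: z+=.0004; p-=.001
E
```

```text
closed (s+.015) t 21.49 s -0.0403 b -0.0002 z 0.0845 F a,b,z -1.15 0.24 1.09 open 0.0249 rot [3.1415e+00 3.0000e-04 7.3790e-01]
-0.022 False 0.0848 -0.002 t 22.02 s -0.0399 b -0.0002 z 0.0841 F a,b,z -9.61 -0.46 4.57 open 0.0252 rot [-3.1414  0.0034  0.7374]
  T w 1.225
-0.019 False 0.0852 -0.003 t 22.54 s -0.0387 b -0.0002 z 0.0841 F a,b,z -13.07 0.04 6.91 open 0.0251 rot [-3.1411  0.0059  0.7369]
  T w 1.888
-0.016 False 0.0856 -0.004 t 23.07 s -0.0326 b -0.0001 z 0.0849 F a,b,z -3.67 -0.69 -0.85 open 0.0256 rot [-3.1411e+00 -1.0000e-03  7.3770e-01]
  T w 1.053
-0.013 False 0.0856 -0.004 t 23.59 s -0.0279 b 0.0003 z 0.0854 F a,b,z -1.74 0.73 -6.12 open 0.0252 rot [-3.1412 -0.004   0.7387]
  T w 1.039
```

Run:
```python
from h import *
z=.0848
manip.servo_line(g(-.013,.115,z),speed=.008,orientation=OP(-.001)); manip.dwell(.1); st=rep('level'); print(st['torque'][:2]@w)
for s in (-.010,-.007,-.004,-.002):
    r=manip.servo_line(g(s,.115,z),speed=.008,orientation=OP(-.001),force_limit=9); st=rep(f'{s} {r} {z:.4f}'); print('  T w',round(st['torque'][:2]@w,3))
    if r: break
    if st['ft_force'][2]>2: z+=.0003
    if st['ft_force'][2]<-3: z-=.0003
for n in ('scene','top'):
    p=cloud(eyes.snapshot(n)).reshape(-1,3); a=(p[:,:2]-home)@d; b=(p[:,:2]-home)@w
    k=(a<-.13)&(a>-.21)&(abs(p[:,2]-.116)<.007)&(abs(b)<.02); print(n,k.sum(),np.percentile(a[k],[1,3])+.172)
```

```text
level t 23.94 s -0.0279 b 0.0001 z 0.0850 F a,b,z -3.28 1.38 -2.36 open 0.0253 rot [ 3.1415e+00 -1.2000e-03  7.3860e-01]
0.9900554997653372
-0.01 False 0.0848 t 24.47 s -0.0246 b -0.0001 z 0.0849 F a,b,z -2.43 1.06 -1.85 open 0.0252 rot [ 3.1415e+00 -1.7000e-03  7.3810e-01]
  T w 0.803
-0.007 False 0.0848 t 24.99 s -0.0201 b -0.0000 z 0.0853 F a,b,z 4.11 -0.82 -4.28 open 0.0249 rot [ 3.1413 -0.0044  0.7387]
  T w -0.26
-0.004 True 0.0845 t 25.39 s -0.0198 b -0.0001 z 0.0843 F a,b,z -0.24 -0.84 2.96 open 0.0254 rot [-3.1415e+00  6.0000e-04  7.3810e-01]
  T w -0.28
scene 69 [-0.00652634 -0.00597315]
top 177 [-0.00592538 -0.00473303]
```

Run:
```python
from h import *
z=.0847
manip.servo_line(g(-.005,.115,z),speed=.008,orientation=OG); manip.dwell(.15); rep('relax')
for s in (-.003,-.001,.001,.003):
    r=manip.servo_line(g(s,.115,z),speed=.006,orientation=OG,force_limit=8); manip.dwell(.1); st=rep(f'{s} {r} {z:.4f}'); print('  T w',round(st['torque'][:2]@w,3))
    if r or st['ft_force'][:2]@d<-8: break
    if st['ft_force'][2]>2: z+=.0003
    if st['ft_force'][2]<-3: z-=.0003
for n in ('scene','top'):
    p=cloud(eyes.snapshot(n)).reshape(-1,3); a=(p[:,:2]-home)@d; b=(p[:,:2]-home)@w
    k=(a<-.13)&(a>-.21)&(abs(p[:,2]-.116)<.007)&(abs(b)<.02); print(n,k.sum(),np.percentile(a[k],[1,3])+.172)
```

```text
relax t 25.95 s -0.0198 b -0.0000 z 0.0847 F a,b,z 1.39 -1.37 1.04 open 0.0251 rot [-3.1416e+00 -3.0000e-04  7.3830e-01]
-0.003 True 0.0847 t 26.43 s -0.0197 b -0.0001 z 0.0842 F a,b,z -0.23 1.56 5.14 open 0.0251 rot [-3.1414  0.0033  0.7379]
  T w -0.327
scene 64 [-0.00651494 -0.00568196]
top 180 [-0.00562651 -0.00405236]
```

Run:
```python
from h import *
z0=.1465-.009
for n in ('scene','top'):
    s=eyes.snapshot(n); p=cloud(s).reshape(-1,3); a=(p[:,:2]-home)@d; b=(p[:,:2]-home)@w
    ref=np.load(n+'.npz'); p0=cloud(dict(ref)).reshape(-1,3); a0=(p0[:,:2]-home)@d; b0=(p0[:,:2]-home)@w
    for h0,h1 in ((.04,.07),(.07,.1),(.13,.16),(.16,.19)):
        k=(p0[:,2]>h0)&(p0[:,2]<h1)&(abs(b0)<.075)&(a0>.03)&(a0<.12)
        if k.sum()>10: print(n,'tower',h0,k.sum(),np.percentile(a0[k],[2,10,25,50]).round(4), b0[k].min().round(3),b0[k].max().round(3))
    k=(abs(p[:,2]-.1175)<.005)&(abs(b)<.047)&(a>-.06)&(a<.06)
    A,B=a[k],b[k]; e=(abs(B)>.0385)&(abs(B)<.043); print(n,'ears a',e.sum(),np.percentile(A[e],[3,50,97]),'z',np.median(p[k][:,2]))
    ang=np.arctan2(B,A); rr=np.hypot(A,B)
    E=[]
    for t in np.arange(-np.pi,np.pi,.15):
        j=(abs(ang-t)<.075)&(rr<.05)
        if j.sum()>2 and abs(abs(t)-1.57)>.4 and .6<abs(t)<2.6: r=np.percentile(rr[j],95); E.append([t,r,(a:=a)[0]*0+r*np.cos(t)])
    print([ (round(float(t),2),round(float(r),4)) for t,r,_ in E])
    for sg in (1,-1):
        k=(sg*b>.025)&(sg*b<.055)&(abs(p[:,2]-.111)<.006)&(a<-.04)&(a>-.1); print('  tip',sg,k.sum(),np.percentile(a[k],[.5,2]).round(4) if k.sum() else '')
    k=(p[:,2]>.121)&(p[:,2]<.14)&(abs(b)<.035)&(a>-.04)&(a<.06); print('  arm pts',k.sum(),np.c_[a[k],b[k],p[k][:,2]].round(3)[np.argsort(a[k])][::max(1,k.sum()//14)].tolist())
```

```text
scene tower 0.04 160 [0.0618 0.0672 0.0761 0.0905] 0.029 0.06
scene tower 0.07 196 [0.0473 0.0578 0.0707 0.0883] -0.042 0.06
scene tower 0.13 203 [0.0612 0.0669 0.0764 0.0908] 0.016 0.059
scene tower 0.16 211 [0.0583 0.0662 0.0759 0.0907] 0.016 0.06
scene ears a 39 [-0.05690603 -0.00655955  0.02007744] z 0.11671649298925812
[(-2.54, 0.0395), (-2.39, 0.0385), (-2.24, 0.0463), (-2.09, 0.046), (-1.04, 0.0448), (-0.89, 0.045), (-0.74, 0.029), (0.61, 0.0485), (0.76, 0.0454), (0.91, 0.0385), (1.06, 0.0358), (2.11, 0.0478), (2.26, 0.0415), (2.41, 0.0385), (2.56, 0.0392)]
  tip 1 64 [-0.0724 -0.071 ]
  tip -1 55 [-0.071  -0.0707]
  arm pts 82 [[-0.012, -0.019, 0.129], [-0.011, -0.004, 0.13], [-0.01, 0.001, 0.132], [-0.009, 0.013, 0.126], [-0.007, 0.012, 0.126], [-0.005, 0.01, 0.124], [-0.003, -0.014, 0.123], [-0.0, -0.014, 0.123], [0.004, 0.015, 0.121], [0.013, -0.012, 0.122], [0.017, 0.015, 0.123], [0.023, -0.015, 0.122], [0.039, 0.011, 0.122], [0.044, -0.014, 0.122], [0.049, -0.012, 0.122], [0.052, 0.013, 0.124], [0.058, 0.02, 0.137]]
top tower 0.04 87 [0.0599 0.0611 0.0626 0.0704] 0.027 0
[... 237 characters left out ...]
7 ] z 0.11684247971287948
[(-2.54, 0.0399), (-2.39, 0.0396), (-2.24, 0.0459), (-2.09, 0.0387), (-1.04, 0.0406), (-0.89, 0.033), (-0.74, 0.0329), (0.61, 0.0472), (0.76, 0.0365), (0.91, 0.0349), (1.06, 0.0434), (2.11, 0.0419), (2.26, 0.0452), (2.41, 0.0435), (2.56, 0.0374)]
  tip 1 67 [-0.073  -0.0722]
  tip -1 0 
  arm pts 123 [[-0.025, 0.026, 0.121], [-0.012, -0.011, 0.126], [-0.011, -0.005, 0.13], [-0.01, -0.018, 0.131], [-0.006, 0.012, 0.126], [-0.002, 0.011, 0.123], [0.002, -0.016, 0.123], [0.014, 0.013, 0.121], [0.02, -0.016, 0.122], [0.028, 0.01, 0.121], [0.053, 0.01, 0.121], [0.057, 0.012, 0.13], [0.058, 0.021, 0.132], [0.059, 0.018, 0.126], [0.059, 0.016, 0.135], [0.06, 0.002, 0.124]]
```

Numbers put the basket 5 mm short of home (ears at a = -6.5 mm, tower face and tips confirm the fork frame). Repeat the compensated push that worked before.

Run:
```python
from h import *
z=.0849; p=-.002
manip.servo_line(g(-.005,.115,z),speed=.008,orientation=OP(p)); manip.dwell(.1); rep('relax')
for s in (-.003,-.001,.001):
    r=manip.servo_line(g(s,.115,z),speed=.006,orientation=OP(p),force_limit=11); st=rep(f'{s} {r} {z:.4f} {p}'); print('  T w',round(st['torque'][:2]@w,3))
    if r or st['ft_force'][:2]@d<-10: break
    if st['ft_force'][2]>2: z+=.0004; p-=.001
    if st['ft_force'][2]<-4: z-=.0003; p+=.001
```

```text
relax t 27.01 s -0.0197 b -0.0000 z 0.0847 F a,b,z 3.38 -0.85 -2.06 open 0.025 rot [-3.1414e+00 -2.5000e-03  7.3820e-01]
-0.003 False 0.0849 -0.002 t 27.49 s -0.0195 b -0.0000 z 0.0845 F a,b,z -4.34 0.17 1.41 open 0.0248 rot [-3.1413e+00  8.0000e-04  7.3780e-01]
  T w 0.807
-0.001 False 0.0849 -0.002 t 27.98 s -0.0177 b -0.0000 z 0.0844 F a,b,z -6.42 -0.27 1.19 open 0.0251 rot [-3.1413e+00  1.2000e-03  7.3770e-01]
  T w 1.072
0.001 False 0.0849 -0.002 t 28.46 s -0.0159 b -0.0001 z 0.0844 F a,b,z -5.7 -0.41 2.96 open 0.0252 rot [-3.1413e+00  1.5000e-03  7.3770e-01]
  T w 1.104
```

Moving smoothly again (now about s = -0.9 mm); go on until it firms up against the buffer.

Run:
```python
from h import *
z=.0850; p=-.003
for s in (.002,.003,.004,.005):
    r=manip.servo_line(g(s,.115,z),speed=.005,orientation=OP(p),force_limit=8); st=rep(f'{s} {r}'); print('  T w',round(st['torque'][:2]@w,3))
    if r or st['ft_force'][:2]@d<-10: break
for n in ('scene','top'):
    q=cloud(eyes.snapshot(n)).reshape(-1,3); a=(q[:,:2]-home)@d; b=(q[:,:2]-home)@w
    k=(a<-.13)&(a>-.21)&(abs(q[:,2]-.116)<.007)&(abs(b)<.02); e=(abs(q[:,2]-.1175)<.005)&(abs(b)>.0385)&(abs(b)<.043)&(abs(a)<.03)
    print(n,k.sum(),np.percentile(a[k],[1,3])+.172,'ears',np.percentile(a[e],[10,50,90]))
    k=(q[:,2]>.119)&(q[:,2]<.128)&(abs(abs(b)-.013)<.006)&(a>0)&(a<.05); print('  blade z fit at a=0,.05',np.polyval(np.polyfit(a[k],q[k,2],1),[0,.05]),k.sum())
```

```text
0.002 False t 28.81 s -0.0150 b -0.0000 z 0.0844 F a,b,z -6.21 0.07 1.18 open 0.0255 rot [-3.1412e+00  8.0000e-04  7.3760e-01]
  T w 1.101
0.003 False t 29.16 s -0.0144 b -0.0000 z 0.0842 F a,b,z -8.03 -0.91 2.69 open 0.0247 rot [-3.1411e+00  1.6000e-03  7.3760e-01]
  T w 1.261
0.004 False t 29.51 s -0.0145 b -0.0000 z 0.0841 F a,b,z -11.4 0.18 4.7 open 0.0251 rot [-3.1411  0.0036  0.7374]
  T w 1.659
scene 65 [0.00042576 0.00057046] ears [-0.02372841 -0.00152659  0.00680388]
  blade z fit at a=0,.05 [0.12157707 0.12110423] 90
top 155 [-0.00081027  0.0005371 ] ears [-0.00833875 -0.00044689  0.00956341]
  blade z fit at a=0,.05 [0.12172376 0.12117652] 66
```

Firm stop at s = +0.5 mm with rising force: the buffer. Relax the load, release and retreat.

Run:
```python
from h import *
manip.servo_line(g(.0012,.115,.0847),speed=.01,orientation=OG); manip.dwell(.1); st=rep('relax')
manip.command_gripper(.055); rep('open')
manip.servo_line(g(0,.115,.20),speed=.12); manip.servo_line(g(-.1,.115,.25),speed=.2); manip.dwell(.3); rep('up')
for n in ('scene','top'):
    q=cloud(eyes.snapshot(n)).reshape(-1,3); a=(q[:,:2]-home)@d; b=(q[:,:2]-home)@w
    k=(a<-.065)&(a>-.21)&(abs(q[:,2]-.116)<.008)&(abs(b)<.011); e=(abs(q[:,2]-.1175)<.005)&(abs(b)>.0385)&(abs(b)<.043)&(abs(a)<.03)
    print(n,k.sum(),'end',np.percentile(a[k],[1,3])+.172,'z',np.median(q[k][:,2]),'slope',np.polyfit(a[k],q[k,2],1)[0],'yaw',np.polyfit(a[k],b[k],1)[0],'ears',np.percentile(a[e],[10,50,90]))
    k=(q[:,2]>.119)&(q[:,2]<.128)&(abs(abs(b)-.013)<.006)&(a>0)&(a<.05); print('  blade',np.polyval(np.polyfit(a[k],q[k,2],1),[0,.05]),k.sum())
    k=(abs(q[:,2]-.1175)<.006)&(a<-.026)&(a>-.04)&(abs(b)<.03); print('  rim rear z',np.median(q[k][:,2]),k.sum())
```

```text
relax t 30.14 s -0.0145 b -0.0001 z 0.0844 F a,b,z -5.83 -0.55 0.26 open 0.0256 rot [-3.1415e+00  1.4000e-03  7.3790e-01]
open t 30.53 s -0.0131 b 0.0001 z 0.0849 F a,b,z -0.34 1.08 -0.07 open 0.0546 rot [ 3.1415e+00 -1.1000e-03  7.3870e-01]
up t 32.65 s -0.1145 b 0.0004 z 0.2495 F a,b,z 0.46 0.6 0.23 open 0.0548 rot [-3.1405e+00  2.0000e-04  7.3930e-01]
scene 276 end [0.00111412 0.00450129] z 0.11532953147229758 slope -0.003270460115399156 yaw -0.004445605336277712 ears [-0.01752684 -0.0002939   0.01201645]
  blade [0.12181496 0.12085827] 89
  rim rear z 0.11708928966384341 38
top 364 end [0.00040234 0.00283918] z 0.11543628267755163 slope 0.00623793537131028 yaw 0.004505446964778219 ears [-0.00968044  0.00017429  0.0135557 ]
  blade [0.1214783  0.12092709] 68
  rim rear z 0.11741230804636826 51
```

Run:
```python
from h import *
for n in ('scene','top'):
    for s in (dict(np.load(n+'b.npz')),eyes.snapshot(n)):
        q=cloud(s).reshape(-1,3); a=(q[:,:2]-home)@d; b=(q[:,:2]-home)@w
        for a0 in (-.01,0,.02,.04):
            k=(q[:,2]>.114)&(q[:,2]<.14)&(abs(abs(b)-.013)<.006)&(abs(a-a0)<.008); print(n,a0,k.sum(),np.percentile(q[k,2],[20,50,80]).round(4) if k.sum() else '')
st=workorder.sign_off(); print(st)
```

```text
scene -0.01 26 [0.119  0.1222 0.1255]
scene 0 32 [0.116  0.118  0.1206]
scene 0.02 32 [0.1157 0.117  0.1184]
scene 0.04 31 [0.1173 0.1182 0.1199]
scene -0.01 24 [0.1252 0.1277 0.1307]
scene 0 32 [0.121  0.1228 0.1258]
scene 0.02 45 [0.1175 0.1201 0.1217]
scene 0.04 37 [0.1186 0.1202 0.1216]
top -0.01 22 [0.1213 0.123  0.1265]
top 0 25 [0.1173 0.1182 0.1211]
top 0.02 29 [0.1156 0.1174 0.1179]
top 0.04 18 [0.1172 0.1179 0.1204]
top -0.01 25 [0.1263 0.1285 0.1322]
top 0 26 [0.1225 0.124  0.1262]
top 0.02 41 [0.1177 0.1198 0.1225]
top 0.04 19 [0.1175 0.1194 0.1206]
the job is handed in; nothing more can be done
None
```

The job is handed in: measured from the cameras, the portafilter hangs level and hands-free, fully home within about 1 mm, with the hold-down arm about 5 mm above its rest height at the tips, as expected once it has dropped over the rim; one caution is that the wrist force along the push briefly reached about 13 N, just over the 12 N guideline, as the rim passed the arm's noses.

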